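# Rack a drill core and latch the keeper

### The job

One of the two loose drill cores is as thin as the pair already lying in the plywood rack: lower that core (do not let it drop) into the groove on top of the pair, lined up with them and with its ends roughly level with theirs, and let go. Then swing the rack's hinged steel keeper bar over the stack until it lies fully home in its catch. Leave the thick core, the stones and the jar where they are.

Things in the scene. Friction and masses are not known exactly. Their poses are not given: they have to be found in the camera images.
- rack: Plywood rack fixed to the table, 150 x 180 x 8 mm. Origin: centre of the base's underside, at table height; x along the cores it holds, y towards the keeper's hinge, z up. Low cheeks and end stops (30 mm high) hold two cores side by side. A third, saddled on them, has its axis at x = y = 0, 57 mm above the table, 5 mm clear of the closed keeper.
- core_a: Grey rock drill core, 36 mm diameter, 120 mm long, about 0.32 kg, lying loose in the rack on the hinge side, at about rack y = +18 mm. Origin at its centre, x along its axis.
- core_b: Same as core_a, on the catch side, at about rack y = -18 mm.
- core_c: The core to add: same rock, 36 mm diameter, 120 mm long, about 0.3 kg, lying level on one of two identical wooden bench rests. Origin at its centre (30 mm above the table at the start), x along its axis. The rest touches it only 31 to 43 mm from its middle either way; the middle is free for the fingers.
- core_thick: Bystander: thicker core of the same rock, 54 mm diameter, 120 mm long, 0.7 kg, on the other bench rest. Origin at its centre (41 mm above the table), x along its axis. Must stay.
- keeper (a joint): Angle of the keeper, rad: 0 is closed (bar level, lying in the catch), about 1.57 is upright, more leans away from the rack; starts at 1.7 to 2.1 and ends at a stop at 2.3. A stiff hinge: it stays at any angle and takes about 2 N at the handle.
- keeper_hinge (a point): The hinge axis of the keeper, parallel to the rack's x, 83 mm above the table at rack y = +75 mm, between two aluminium ears (tops 92 mm high, together 35 mm wide in x, 18 mm in y).
- keeper_handle (a point): Middle of the keeper's handle, a steel cross rod 12 mm in diameter and 50 mm long, parallel to the hinge axis, at the end of the keeper bar (14 mm wide, 6 mm thick), 185 mm from the hinge axis. Closed, it lies 83 mm above the table at rack y = -110 mm.
- catch (a point): Where the keeper bar's middle line lies in the catch when closed: rack y = -70 mm, 83 mm above the table. The catch is an aluminium post 35 mm wide in x, 12 mm in y, with two prongs (tops 97 mm high) between which the bar lies.
- stone: Bystander: rough stone (the one not lying on a paper) about 60 x 45 x 42 mm; origin under its middle. Must stay.
- jar: Bystander: amber glass sample jar with a white cap, 60 mm diameter, 75 mm tall; origin at the centre of its underside. Must stay.
Things that resemble listed ones, but are neither listed nor needed, are in the scene too. What is shaped like the core_c but pink or red is not meant.

How it is judged:
By the outcome, as a careful person would: the job done as asked, in the order asked, and still so for the second after the job is handed in, with the robot touching nothing.
It also fails if it takes over 62 s, if anything falls off the work surface, if the arm or the gripper's body presses on something with over 40 N, if the wrist force passes 120 N, or if a joint passes its speed limit or range.

### The arm

A 6-joint arm with a two-finger parallel gripper is mounted at the origin on the work surface. World frame = base frame: x ahead of the robot, y to its left, z up, the work surface at z = 0. Lengths are in m, angles in rad, forces in N, time in s.
With the tool pointing down it reaches from about 0.35 to 0.85 m from the base axis. Payload 8.1 kg.
Tool frame: the origin (TCP) lies on the centre line of the jaws, within the pads' length; the fingertips stand robot.tips_ahead ahead of it and the grasp point (between the pads) lies 6 mm ahead of it (robot.tips_ahead is the distance from the TCP to the fingertips, in m); z points along the fingers, y is the line along which they close (so a half turn about z gives the same grasp; the last joint's range is limited). The gripper opens to 93 mm and grips with 3 to 60 N. Pads are 15 mm wide; open, the fingers measure 128 mm over their backs; the gripper's body (75 mm by 188 mm) begins 65 mm behind the grasp point.
Start: joints at [1.193, 0.13, 1.488, -0, 1.523, -0.085], TCP at [0.173, 0.574, 0.244] pointing down, gripper open.
Joint ranges: [-2.96, 2.96], [-0.89, 2.26], [0.02, 2.5], [-1.34, 4.48], [0, 2.73], [-2.66, 2.66]. Speed limits (rad/s): [2.39, 2.39, 2.79, 3.14, 3.14, 3.14].

### API

Orientations are given as a rotation vector (axis times angle).
In Python, from plant import robot gives the robot as it stands.
- The arm moves only by the tool apply_moves, never from a script. Its arguments are lists of equal length, an entry for each row: "delta_pos": the shift along the tool's x, y, z in cm, a list of three; "twist": the turn about the tool's z in rad. A call has 1 to 8 rows; each row shifts and turns the commanded pose from where the row before left it, along the tool's axes as they then stand; what a row does not reach is not made up. A row lasts 1/8 s, in which the tool goes at most 62.5 mm and 10.7 degrees, less where a joint would pass 70% of its speed; a pose out of reach is approached as far as the arm can. A call with a gripper value outside its range is refused whole. "gripper" is the finger opening in cm, from 0 to 9.3, set as the call begins (left out, the last holds). The fingers move at their own pace and stop on an object; "squeeze" is the grip in N (left out, the last holds). Time passes only in rows, so rows that do not move let the fingers close. It gives the time, the measured TCP pose, the force, the opening and the grip force at its end, in the units of the state.
- robot.read_state(): the state, without advancing time (a new reading comes with each control period).
- robot.read_camera(name): name is "side" or "top"; returns a dict with "frame" (480x640x3 uint8, red, green, blue), "vertical_fov" (degrees; the focal length in pixels is half the picture's height over the tangent of half this angle, whatever the lens; pixels are square), "cx", "cy" (the principal point, pixels), "k1" (the pictures are not rectified: a ray, as slopes to the right and down, at radius r is drawn at 1 + k1 r^2 times it, then the intrinsics apply), "R" (3x3) and "t" (3): a world point X has camera coordinates R X + t. Camera axes: x right, y down, z forward; pixel columns grow to the right and rows downward; lengths in m; the calibration is good to about 2 mm. A picture is of the moment at which its call begins. There is no depth.
- robot.close_job(): hands the job in; it is judged then, once.
The state is a dict: "t": time; "q": joint angles; "dq": joint speeds; "joint_torque": joint torques, N m; "tool_pos": TCP position; "orientation": TCP orientation; "force": force on the tool from outside, world axes, zero at the start; "wrist_torque": the same for the moment, N m; "opening": finger opening in m; "gripper_force": force on a finger pad.
Only numpy, scipy, OpenCV 4.12 (cv2) and the standard library are available. Lean on these libraries where they do the work, as an engineer would, in place of code of your own. Each camera call takes 0.05 s, during which the arm holds its last target. There are 200 camera calls.

## Working session

There is one attempt and no reset: what is moved stays moved. The work goes in short steps, Python scripts to look and compute and a tool call to move; the robot and the scene stay as the last step left them, time stands still between calls to the robot, and variables do not carry over. Pictures are saved under pics/ and viewed, at most 10 in all, crops included, and the job is handed in when it is done.

Besides the shell and the picture viewer there is one more tool, called after "Call:" as name(argument=value, ...), one argument or row to a line, values as JSON. apply_moves: Moves the arm, as the interface text tells. Its arguments: {"type":"object","properties":{"delta_pos":{"type":"array"},"twist":{"type":"array"},"gripper":{"type":"number"},"squeeze":{"type":"number"}},"required":["delta_pos","twist"]}

```bash
ls; mkdir -p pics
cat > h.py <<'E'
import numpy as np, cv2
from plant import robot
from scipy.spatial.transform import Rotation as Ro
def cam(n):
    c=robot.read_camera(n); c['f']=240/np.tan(np.radians(c['vertical_fov'])/2); c['R']=np.array(c['R']); c['t']=np.array(c['t']); return c
def save(c,p): cv2.imwrite(p,cv2.cvtColor(c['frame'],cv2.COLOR_RGB2BGR))
def ray(c,u,v):
    K=np.array([[c['f'],0,c['cx']],[0,c['f'],c['cy']],[0,0,1]])
    xd=np.array([(u-c['cx'])/c['f'],(v-c['cy'])/c['f']]); x=xd.copy()
    for _ in range(30): x=xd/(1+c['k1']*(x@x))
    d=c['R'].T@np.array([x[0],x[1],1]); o=-c['R'].T@c['t']; return o,d/np.linalg.norm(d)
def onz(c,u,v,z):
    o,d=ray(c,u,v); return o+d*(z-o[2])/d[2]
def proj(c,X):
    p=c['R']@np.array(X)+c['t']; s=p[:2]/p[2]; s=s*(1+c['k1']*(s@s)); return s*c['f']+[c['cx'],c['cy']]
def tri(c1,p1,c2,p2):
    o,d=ray(c1,*p1); q,e=ray(c2,*p2)
    a,b=np.linalg.lstsq(np.c_[d,-e],q-o,rcond=None)[0]
    return (o+a*d+q+b*e)/2, np.linalg.norm(o+a*d-q-b*e)
E
python3 - <<'E'
from h import *
for n in('top','side'):
    c=cam(n); save(c,f'pics/{n}0.png'); print(n,c['f'],c['cx'],c['cy'],c['k1'],-c['R'].T@c['t'],c['R'].round(2).tolist())
s=robot.read_state(); print(robot.tips_ahead,s)
E
```

```text
pics
top 484.4845149566882 327.54152568484153 246.99899998855633 -0.08160191249499305 [ 0.50079595 -0.01332843  1.17638519] [[0.01, -1.0, 0.0], [-1.0, -0.01, -0.06], [0.06, -0.0, -1.0]]
side 519.0176235389725 315.0273343723763 250.4746402777369 -0.05559808959940856 [ 0.19506185 -0.80194768  0.80754969] [[0.92, -0.4, 0.01], [-0.25, -0.59, -0.77], [0.31, 0.7, -0.64]]
0.025 {'t': 0.1, 'q': array([ 1.19262436e+00,  1.31071906e-01,  1.48915841e+00, -1.01374974e-05,
        1.52301788e+00, -8.53927465e-02]), 'dq': array([ 3.48400852e-05, -9.41895250e-04, -3.96697778e-03,  2.23096037e-04,
       -1.28709119e-03, -9.03067206e-04]), 'joint_torque': array([ 5.68546554e-06, -5.61337495e+01, -4.93101311e+01,  7.69842183e-02,
        2.89778388e-02, -2.77539058e-06]), 'tool_pos': array([0.17297107, 0.57403252, 0.2427071 ]), 'orientation': array([-4.58200745e-01, -3.10762331e+00,  2.53433691e-03]), 'force': array([ 0.28732443,  0.17965537, -0.41912051]), 'wrist_torque': array([ 0.0542576 , -0.02650249,  0.01619483]), 'gripper_force': 0.0, 'opening': 0.09290867571297384}
```

View pics/top0.png

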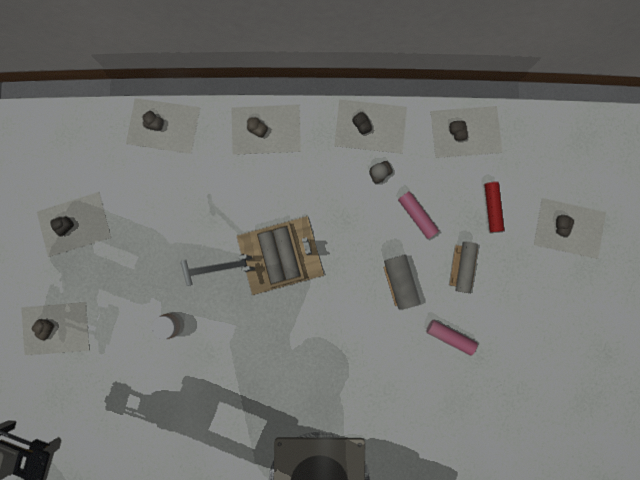

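View pics/side0.png

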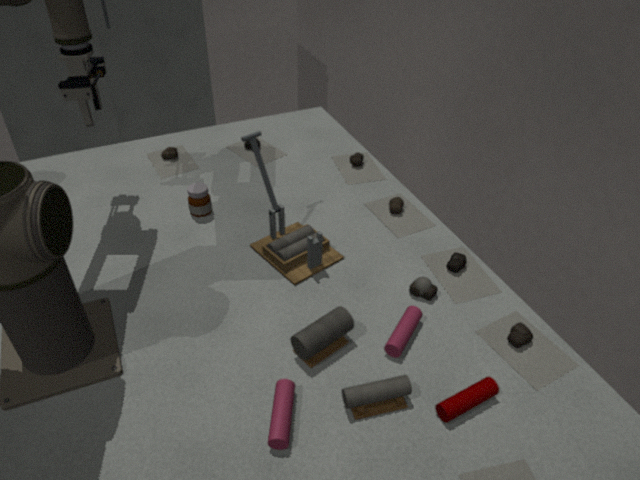

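The top view shows the rack at about (281,255), with its keeper leaning left and the handle at (187,272). Candidates for core_c:
- Grey thin core at (466,267).
- Grey thick core at (404,281), clearly wider.
- Pink at (419,214) and (453,337), red at (494,206), ruled out by colour.

I choose (466,267) and will check it in a close crop.

Run:
```python
from h import *
c=cam('top'); f=cv2.cvtColor(c['frame'],cv2.COLOR_RGB2BGR)
a=cv2.resize(f[205:305,170:335],None,fx=4.8,fy=4.8,interpolation=cv2.INTER_CUBIC)
cv2.imwrite('pics/rack.png',cv2.convertScaleAbs(a,alpha=1.8))
b=cv2.resize(f[230:320,375:495],None,fx=6,fy=6,interpolation=cv2.INTER_CUBIC)
cv2.imwrite('pics/cores.png',cv2.convertScaleAbs(b,alpha=1.8))
hsv=cv2.cvtColor(f,cv2.COLOR_BGR2HSV)
for u,v in[(466,267),(404,281),(456,265),(440,300),(281,255),(248,250),(461,245)]: print(u,v,hsv[v,u])
```

```text
466 267 [ 30  15 103]
404 281 [30 15 85]
456 265 [ 17  99 113]
440 300 [ 50   5 140]
281 255 [30 20 91]
248 250 [ 18  84 109]
461 245 [ 21  22 114]
```

View pics/rack.png

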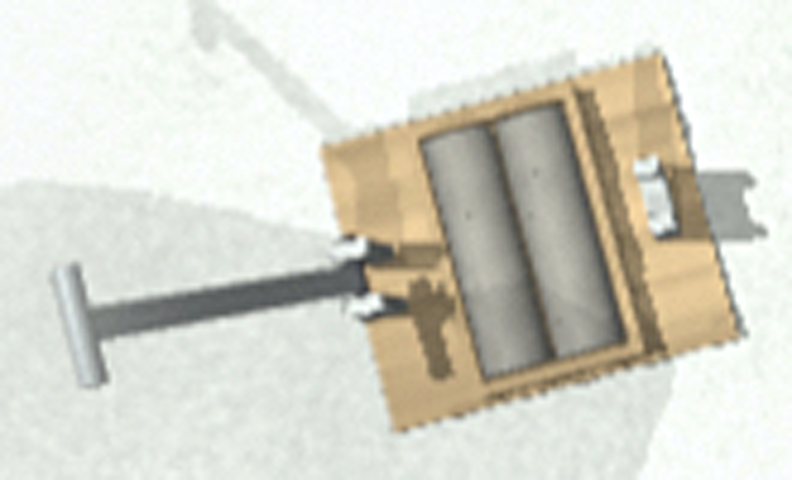

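View pics/cores.png

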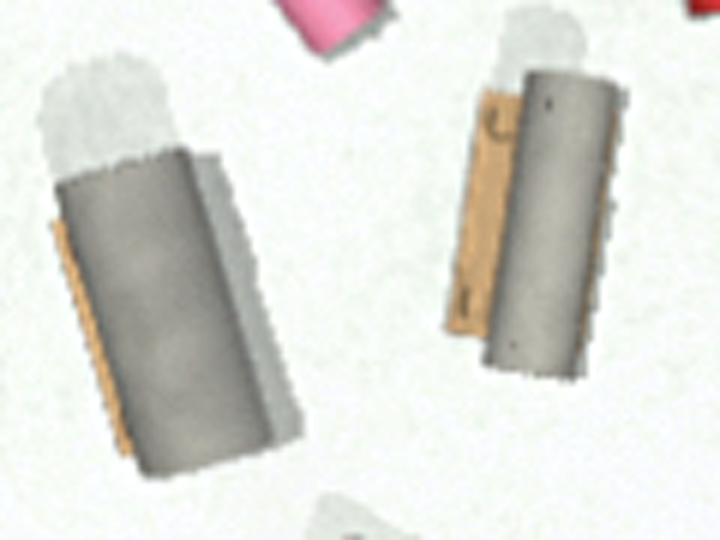

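The crop confirms it: the right-hand core, with crop corners (525,70), (622,85), (582,378) and (483,366), is the thin one, and the left one is much wider. The rack base corners in its crop are (322,147), (660,52), (745,335) and (398,432), and the handle centre is at (78,325).

```bash
cat >> h.py <<'E'
def crop(P,s,u0,v0): return (np.array(P,float)+.5)/s-.5+[u0,v0]
E
python3 - <<'E'
from h import *
c=cam('top'); sd=cam('side')
def L(P,z): return np.array([onz(c,*p,z) for p in P])
def rep(n,Q):
    print(n,Q.mean(0).round(4),'sides',[round(float(np.linalg.norm(Q[i]-Q[(i+1)%4])),4) for i in range(4)],
     'edge angs',[round(float(np.degrees(np.arctan2(*(Q[(i+1)%4]-Q[i])[[1,0]]))),1) for i in range(4)])
rep('core_c',L(crop([(525,70),(622,85),(582,378),(483,366)],6,375,230),.030))
rep('thick',L(crop([(55,183),(188,150),(272,442),(145,477)],6,375,230),.041))
rep('rack',L(crop([(322,147),(660,52),(745,335),(398,432)],4.8,170,205),.008))
rep('pair',L(crop([(420,140),(562,100),(627,342),(485,380)],4.8,170,205),.026))
print('catch',L(crop([(655,198)],4.8,170,205),.097)); print('ears',L(crop([(350,246),(368,304)],4.8,170,205),.092))
# handle: top and side
h=crop([(78,325)],4.8,170,205)[0]
print('handle',tri(c,h,sd,(251.5,136)))
E
```

```text
core_c [ 0.5208 -0.3466  0.03  ] sides [0.0396, 0.1177, 0.04, 0.1188] edge angs [-98.2, 171.8, 83.5, -8.4]
thick [ 0.485  -0.1899  0.041 ] sides [0.0539, 0.1185, 0.0516, 0.1197] edge angs [-75.6, -163.8, 105.6, 17.3]
rack [0.5468 0.0997 0.008 ] sides [0.1774, 0.1491, 0.1808, 0.1488] edge angs [-73.8, -162.7, 106.2, 16.0]
pair [0.5465 0.1017 0.026 ] sides [0.0733, 0.1244, 0.0726, 0.1235] edge angs [-73.7, -164.3, 105.5, 16.1]
catch [[0.56382758 0.03359417 0.097     ]]
ears [[0.5403536  0.17628194 0.092     ]
 [0.51333747 0.16735124 0.092     ]]
handle (array([0.50311965, 0.25870832, 0.24514963]), np.float64(0.0026573869118619387))
```

```bash
cat >> h.py <<'E'
def go(pos,yawdeg,p=None):
    """print cm shifts (tool axes after the twist) and twist to reach TCP pos, with tool y at yawdeg in world"""
    s=robot.read_state(); Rm=Ro.from_rotvec(s['orientation']).as_matrix()
    y=Rm[:,1]; d=np.radians(yawdeg)-np.arctan2(y[1],y[0]); d=(d+np.pi/2)%np.pi-np.pi/2
    R2=Rm@Ro.from_rotvec([0,0,-d]).as_matrix()
    p0=s['tool_pos'] if p is None else np.array(p)
    print('t',round(s['t'],2),'twist',round(-d,3),'shift cm',(R2.T@(np.array(pos)-p0)*100).round(2),'tilt',Rm[:,2].round(3))
E
python3 - <<'E'
from h import *
W=[(.42,-.02,.25),(.521,-.347,.15)]
go(W[0],81.7); go(W[1],81.7,W[0])
E
```

```text
t 0.25 twist -0.148 shift cm [-33.01 -55.24  -0.64] tilt [-0.    -0.001 -1.   ]
t 0.25 twist -0.148 shift cm [-14.72 -30.89  10.02] tilt [-0.    -0.001 -1.   ]
```

Call:
apply_moves(
  delta_pos=[
    [0,0,0],
    [-2.75,-4.6,0],
    [-2.75,-4.6,0],
    [-2.75,-4.6,0],
    [-2.75,-4.6,0],
    [-2.75,-4.6,0],
    [-2.75,-4.6,0],
    [-2.75,-4.6,0],
  ],
  twist=[-0.148,0,0,0,0,0,0,0],
)

```text
t: 1.25
tool_pos: [0.3175, 0.2265, 0.2437]
orientation: [0.227, 3.133, 0.0]
force: [0.9, -0.1, -0.3]
opening: 0.093
gripper_force: 0.0
```

Call:
apply_moves(
  delta_pos=[
    [-2.75,-4.6,0],
    [-2.75,-4.6,0],
    [-2.75,-4.6,0],
    [-2.75,-4.6,0],
    [-2.75,-4.6,0],
    [-2.5,-5.0,0],
    [-2.5,-5.0,0.5],
    [-2.5,-5.0,1],
  ],
  twist=[0,0,0,0,0,0,0,0],
)

```text
t: 2.25
tool_pos: [0.4733, -0.1807, 0.229]
orientation: [0.228, 3.132, -0.001]
force: [-0.3, -0.5, 0.7]
opening: 0.0926
gripper_force: 0.0
```

Call:
apply_moves(
  delta_pos=[
    [-2.4,-5.0,2],
    [-2.4,-5.0,2],
    [-2.0,-4.5,2],
    [0,0,0],
    [0,0,0],
  ],
  twist=[0,0,0,0,0],
)

```text
t: 2.88
tool_pos: [0.5188, -0.3315, 0.1685]
orientation: [-0.228, -3.133, -0.001]
force: [-0.8, 0.6, 1.3]
opening: 0.0932
gripper_force: 0.0
```

Run:
```python
from h import *
print(robot.read_state()['tool_pos'],robot.read_state()['q'].round(2)); go((.521,-.347,.12),81.7)
c=cam('top'); save(c,'pics/top1.png')
```

```text
[ 0.51882022 -0.33151796  0.16846418] [-0.65  0.22  1.53  0.    1.4  -2.08]
t 2.88 twist -0.0 shift cm [-0.44 -1.5   4.84] tilt [-0.001  0.001 -1.   ]
```

Call:
apply_moves(
  delta_pos=[
    [-0.44,-1.5,2.4],
    [0,0,2.4],
    [0,0,0],
    [0,0,0],
  ],
  twist=[0,0,0,0],
)

```text
t: 3.42
tool_pos: [0.522, -0.347, 0.1227]
orientation: [0.225, 3.132, -0.002]
force: [-0.8, -0.7, 0.6]
opening: 0.0931
gripper_force: 0.0
```

Run:
```python
from h import *
go((.521,-.347,.047),81.7)
c=cam('side'); f=cv2.cvtColor(c['frame'],cv2.COLOR_RGB2BGR)
a=np.radians(-8.3);C=np.array([.521,-.347,.03]);d=.06*np.array([np.cos(a),np.sin(a),0])
for p in(C-d,C,C+d,[.521,-.347,.047]): 
    q=proj(c,p); print(q.round(1)); cv2.circle(f,tuple(int(round(x)) for x in q),1,(0,0,255),-1)
b=cv2.resize(f[300:440,290:470],None,fx=4,fy=4); cv2.imwrite('pics/side1.png',cv2.convertScaleAbs(b,alpha=1.7))
```

```text
t 3.42 twist 0.001 shift cm [ 0.11 -0.01  7.57] tilt [ 0.002 -0.001 -1.   ]
[344. 399.]
[376.2 391.5]
[407.4 384.1]
[377.  385.8]
```

View pics/side1.png

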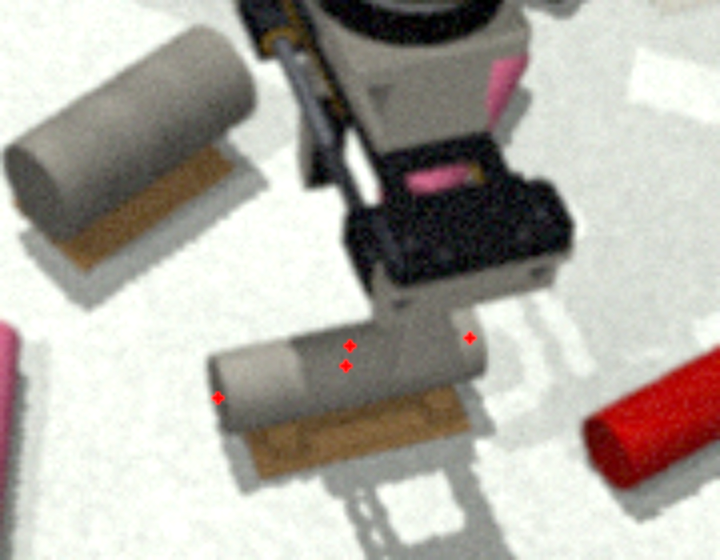

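The side view agrees: the predicted axis runs from crop (218,398) to (470,338), inside the drawn core, and the fingers straddle its middle. I'll descend and grip.

Call:
apply_moves(
  delta_pos=[
    [0.1,0,2],
    [0,0,2],
    [0,0,2],
    [0,0,1.0],
    [0,0,0.55],
    [0,0,0],
  ],
  twist=[0,0,0,0,0,0],
)

```text
t: 4.22
tool_pos: [0.5202, -0.3473, 0.0449]
orientation: [-0.227, -3.133, -0.0]
force: [-0.7, 0.7, 0.5]
opening: 0.0936
gripper_force: 0.0
```

Call:
apply_moves(
  delta_pos=[
    [0,0,0],
    [0,0,0],
    [0,0,0],
    [0,0,0],
    [0,0,0],
    [0,0,0],
    [0,0,0],
    [0,0,0],
  ],
  twist=[0,0,0,0,0,0,0,0],
  gripper=3.0,
  squeeze=25,
)

```text
t: 5.22
tool_pos: [0.5202, -0.3471, 0.0451]
orientation: [-0.227, -3.133, -0.0]
force: [0.9, 0.5, 0.0]
opening: 0.0353
gripper_force: 25.0
```

Call:
apply_moves(
  delta_pos=[
    [0,0,-1],
    [0,0,-2],
    [0,0,-3],
    [0,0,-3],
    [0,0,-2],
    [0,0,0],
  ],
  twist=[0,0,0,0,0,0],
)

```text
t: 5.98
tool_pos: [0.5214, -0.3482, 0.1581]
orientation: [0.227, 3.129, -0.004]
force: [0.2, 0.4, -2.9]
opening: 0.0353
gripper_force: 25.0
```

Run:
```python
from h import *
print(robot.read_state()['opening'],robot.read_state()['force']);go((.5465,.1003,.155),106.1)
```

```text
0.03531807492341295 [ 0.15596076  0.38774409 -2.94026769]
t 5.97 twist -0.426 shift cm [-14.85  42.4    0.18] tilt [ 0.004 -0.003 -1.   ]
```

Call:
apply_moves(
  delta_pos=[
    [0,0,0],
    [0,0,0],
    [0,0,0],
    [-0.7,2.0,0],
    [-1.24,3.53,0],
    [-1.24,3.53,0],
    [-1.24,3.53,0],
    [-1.24,3.53,0],
  ],
  twist=[-0.142,-0.142,-0.142,0,0,0,0,0],
)

```text
t: 6.98
tool_pos: [0.529, -0.1741, 0.154]
orientation: [0.436, -3.11, -0.002]
force: [-0.0, 0.2, -2.8]
opening: 0.0355
gripper_force: 25.0
```

Call:
apply_moves(
  delta_pos=[
    [-1.24,3.53,0],
    [-1.24,3.53,0],
    [-1.24,3.53,0],
    [-1.24,3.53,0],
    [-1.24,3.53,0],
    [-1.0,3.0,0],
    [0,0,0],
    [0,0,0],
  ],
  twist=[0,0,0,0,0,0,0,0],
)

```text
t: 7.98
tool_pos: [0.5409, 0.0419, 0.1544]
orientation: [0.439, -3.109, 0.0]
force: [0.4, -0.7, -3.0]
opening: 0.0354
gripper_force: 25.0
```

Run:
```python
from h import *
go((.5465,.1003,.12),106.1)
p=robot.read_state()['tool_pos']
c=cam('top'); print(proj(c,p-[0,0,.015]));u,v=proj(c,p-[0,0,.015]).astype(int);f=cv2.cvtColor(c['frame'],cv2.COLOR_RGB2BGR)
a=cv2.resize(f[v-60:v+60,u-80:u+80],None,fx=5,fy=5,interpolation=cv2.INTER_CUBIC); cv2.imwrite('pics/t2.png',cv2.convertScaleAbs(a,alpha=1.8)); print(u-80,v-60)
c=cam('side'); p=p-[0,0,.015]; u,v=proj(c,p).astype(int);f=cv2.cvtColor(c['frame'],cv2.COLOR_RGB2BGR)
a=cv2.resize(f[v-60:v+60,u-80:u+80],None,fx=5,fy=5,interpolation=cv2.INTER_CUBIC); cv2.imwrite('pics/s2.png',cv2.convertScaleAbs(a,alpha=1.8)); print(u-80,v-60)
```

```text
t 7.97 twist -0.0 shift cm [-2.16  5.46  3.44] tilt [-0.001 -0.    -1.   ]
[301.21484716 255.31812272]
221 195
222 159
```

View pics/s2.png

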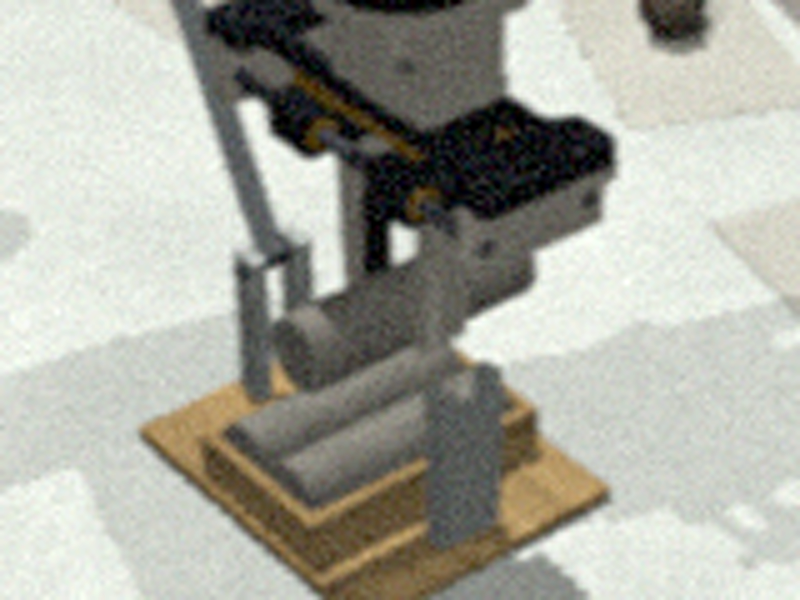

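View pics/t2.png

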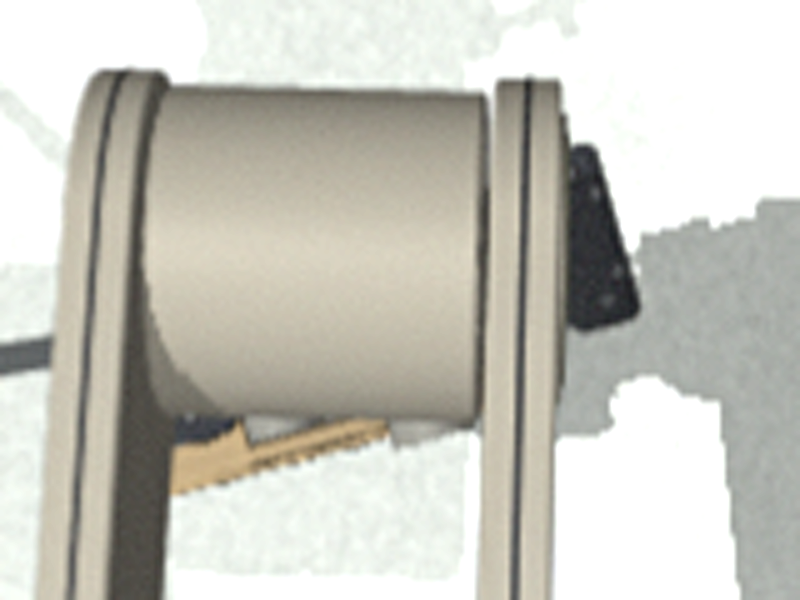

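Run:
```python
from h import *
c=cam('side'); p=robot.read_state()['tool_pos']-[0,0,.015]; a=np.radians(16.1); d=np.array([np.cos(a),np.sin(a),0]); n=np.array([-d[1],d[0],0])
q=lambda X,s:((proj(c,X)-s+.5)*5-.5).round(1)
for L in(.055,.06,.065): print(L,q(p-L*d,[222,159]))
R=np.array([.5465,.1003,.026])
for y in(.018,-.018): print('pair end',q(R-.06*d+y*n,[222,159]),q(R-.06*d+y*n+[0,0,.018],[222,159]))
print('catch top',q(R-.07*n+[0,0,.071],[222,159]),'ears top',q(R+.075*n+[0,0,.066]+.0145*d,[222,159]),q(R+.075*n+[0,0,.066]-.0145*d,[222,159]))
```

```text
0.055 [303.  354.2]
0.06 [293.5 358.7]
0.065 [284.  363.2]
pair end [244.2 459.8] [242.4 430.1]
pair end [289.9 498.2] [288.5 468.4]
catch top [462.3 380.6] ears top [293.6 234.1] [244.9 255.9]
```

The side crop shows the core held level, its near end face at about (296,350). The pair's end tops are at (241,429) and (290,464) and the catch at (465,378), all within a few mm of the predictions. The top view is blocked by the arm. Moving over the rack.

Call:
apply_moves(
  delta_pos=[
    [-0.7,1.8,0],
    [-0.7,1.8,0],
    [-0.7,1.8,0],
    [0,0,1.5],
    [0,0,1.5],
    [0,0,1.5],
    [0,0,0],
    [0,0,0],
  ],
  twist=[0,0,0,0,0,0,0,0],
)

```text
t: 9.12
tool_pos: [0.547, 0.0991, 0.1102]
orientation: [0.439, -3.111, 0.0]
force: [0.9, -0.3, -3.0]
opening: 0.0352
gripper_force: 25.0
```

Run:
```python
from h import *
for _ in range(4): go((.5465,.1003,.072),106.1); c=cam('side')
p=robot.read_state()['tool_pos']
a=np.radians(16.1); d=np.array([np.cos(a),np.sin(a),0])
u,v=220,165
f=cv2.cvtColor(c['frame'],cv2.COLOR_RGB2BGR)
b=cv2.resize(f[v:v+110,u:u+145],None,fx=5.5,fy=5.5,interpolation=cv2.INTER_CUBIC); cv2.imwrite('pics/s3.png',cv2.convertScaleAbs(b,alpha=2))
q=lambda X:((proj(c,X)-[u,v]+.5)*5.5-.5).round(1)
E0=p-[0,0,.015]-.06*d; n=np.array([-d[1],d[0],0])
print('end centre',q(E0),'top',q(E0+[0,0,.018]),'left',q(E0+.018*n),'right',q(E0-.018*n),'bot',q(E0-[0,0,.018]))
```

```text
t 9.12 twist -0.0 shift cm [0.02 0.13 3.82] tilt [-0. -0. -1.]
t 9.18 twist -0.0 shift cm [0.06 0.13 3.87] tilt [ 0.001  0.    -1.   ]
t 9.22 twist -0.0 shift cm [0.07 0.13 3.89] tilt [ 0.001  0.    -1.   ]
t 9.28 twist -0.0 shift cm [0.08 0.13 3.9 ] tilt [ 0.001  0.    -1.   ]
end centre [300.8 363.8] top [299.  328.5] left [274.9 343.2] right [327.1 384.7] bot [302.5 398.3]
```

View pics/s3.png

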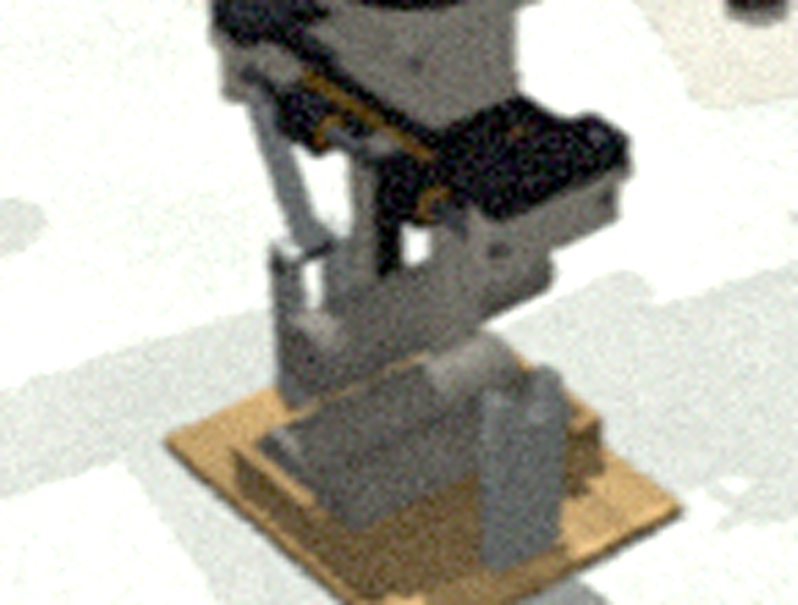

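The held core's end is near (305,357), within about 2 mm of the prediction, and it sits over the pair. The keeper bar passes behind the gripper body. Lowering with force checks.

Call:
apply_moves(
  delta_pos=[
    [0,0.13,1],
    [0,0,1],
    [0,0,0.8],
    [0,0,0.4],
    [0,0,0],
  ],
  twist=[0,0,0,0,0],
)

```text
t: 9.95
tool_pos: [0.5462, 0.1006, 0.0776]
orientation: [0.44, -3.11, -0.0]
force: [-0.8, 0.1, -3.6]
opening: 0.0351
gripper_force: 25.0
```

Call:
apply_moves(
  delta_pos=[
    [0,0,0.2],
    [0,0,0.2],
    [0,0,0],
  ],
  twist=[0,0,0],
)

```text
t: 10.32
tool_pos: [0.5464, 0.1007, 0.074]
orientation: [0.44, -3.11, 0.0]
force: [0.3, 0.4, -4.5]
opening: 0.0353
gripper_force: 25.0
```

Call:
apply_moves(
  delta_pos=[
    [0,0,0.1],
    [0,0,0],
  ],
  twist=[0,0],
)

```text
t: 10.58
tool_pos: [0.5465, 0.1007, 0.0731]
orientation: [0.44, -3.111, -0.0]
force: [-0.4, 0.4, -2.0]
opening: 0.0354
gripper_force: 25.0
```

Call:
apply_moves(
  delta_pos=[
    [0,0,0.1],
    [0,0,0],
  ],
  twist=[0,0],
)

```text
t: 10.82
tool_pos: [0.5468, 0.1003, 0.0727]
orientation: [-0.44, 3.11, -0.001]
force: [-1.9, -2.5, 2.9]
opening: 0.0353
gripper_force: 25.0
```

Call:
apply_moves(
  delta_pos=[
    [0,-0.05,0.05],
    [0,0,0],
  ],
  twist=[0,0],
)

```text
t: 11.08
tool_pos: [0.547, 0.0997, 0.0725]
orientation: [-0.44, 3.11, -0.001]
force: [-4.0, -4.1, 6.8]
opening: 0.0352
gripper_force: 25.0
```

Call:
apply_moves(
  delta_pos=[
    [0,0,0],
    [0,0,0],
    [0,0,0],
    [0,0,0],
  ],
  twist=[0,0,0,0],
  gripper=5.0,
)

```text
t: 11.58
tool_pos: [0.5467, 0.1003, 0.0716]
orientation: [0.44, -3.111, -0.0]
force: [-0.3, -0.5, -0.2]
opening: 0.0503
gripper_force: 0.0
```

Call:
apply_moves(
  delta_pos=[
    [0,0,-1],
    [0,0,-2],
    [0,0,-3],
    [0,0,-4],
    [0,0,-4],
    [0,0,-4],
    [0,0,-3],
    [0,0,0],
  ],
  twist=[0,0,0,0,0,0,0,0],
)

```text
t: 12.58
tool_pos: [0.5484, 0.1004, 0.2868]
orientation: [-0.439, 3.103, -0.001]
force: [0.1, -0.1, 0.5]
opening: 0.0501
gripper_force: 0.0
```

Run:
```python
from h import *
c=cam('side'); f=cv2.cvtColor(c['frame'],cv2.COLOR_RGB2BGR); o=cv2.imread('pics/side0.png')
K=lambda g:cv2.convertScaleAbs(cv2.resize(g[125:285,235:345],None,fx=3.6,fy=3.6,interpolation=cv2.INTER_CUBIC),alpha=2)
cv2.imwrite('pics/cmp.png',np.hstack([K(o),K(f)]))
a=np.radians(16.1); d=np.array([np.cos(a),np.sin(a),0]); n=np.array([-d[1],d[0],0]);R=np.array([.5465,.1003,0])
q=lambda X:((proj(c,X)-[235,125]+.5)*3.6-.5).round(1)
C=R+[0,0,.057]
print('core ends',q(C-.06*d),q(C+.06*d),'top line',q(C-.06*d+[0,0,.018]),q(C+.06*d+[0,0,.018]))
H=R+n*(.075+.0892)+[0,0,.245]; print('handle',H,q(H),q(H+.025*d),q(H-.025*d))
go(H-.018*d+[0,0,.075],106.1)
```

```text
core ends [143.2 429.9] [287.6 359. ] top line [142.1 407.8] [287.9 337.3]
handle [0.50096493 0.25805994 0.245     ] [55.8 42. ] [87.6 30.8] [23.2 53.6]
t 12.62 twist 0.0 shift cm [ 1.88 16.45 -3.6 ] tilt [ 0.004  0.    -1.   ]
```

View pics/cmp.png

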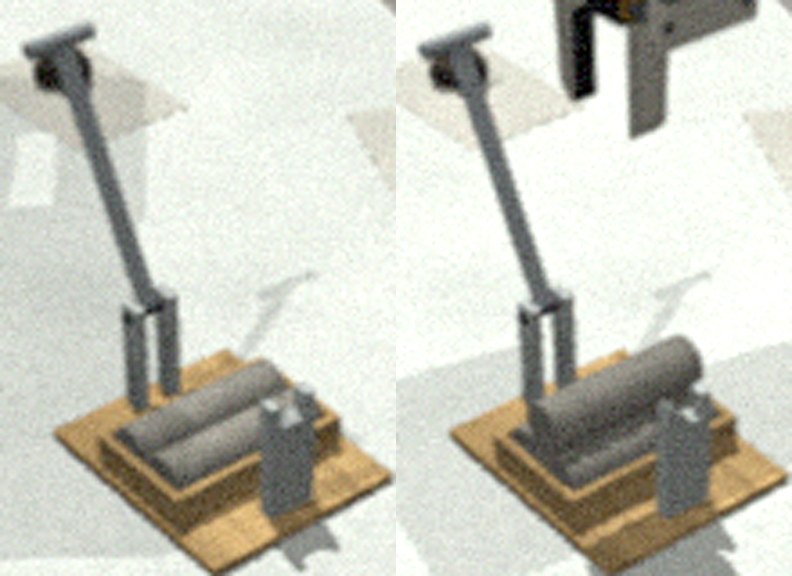

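The stack looks right: the core is saddled with its end at (145,425) against a predicted (143,430). The keeper hasn't moved; its handle centre is at (60,40) in the left-panel scale. Next I grip the handle rod off-centre, beside the bar.

Call:
apply_moves(
  delta_pos=[
    [0,0,-2],
    [0,0,-2],
    [0.4,4,0],
    [0.4,4.2,0],
    [0.4,4.2,0],
    [0.5,4.05,0],
    [0,0,0],
    [0,0,0],
  ],
  twist=[0,0,0,0,0,0,0,0],
)

```text
t: 13.62
tool_pos: [0.4849, 0.2533, 0.3223]
orientation: [-0.441, 3.11, -0.0]
force: [-0.8, -0.8, -0.7]
opening: 0.05
gripper_force: 0.0
```

Run:
```python
from h import *
a=np.radians(16.1); d=np.array([np.cos(a),np.sin(a),0])
H=np.array([.501,.258,.245]); go(H-.016*d+[0,0,.006],106.1); print(robot.read_state()['q'].round(2))
```

```text
t 13.62 twist 0.001 shift cm [-0.07  0.01  7.13] tilt [ 0.001 -0.    -1.   ]
[ 0.39 -0.03  1.51 -0.    1.66 -1.46]
```

Call:
apply_moves(
  delta_pos=[
    [0,0,2],
    [0,0,2],
    [0,0,1.5],
    [0,0,1.0],
    [0,0,0.6],
    [0,0,0],
    [0,0,0],
  ],
  twist=[0,0,0,0,0,0,0],
)

```text
t: 14.5
tool_pos: [0.485, 0.2537, 0.2514]
orientation: [-0.44, 3.109, 0.0]
force: [0.5, 0.1, -0.4]
opening: 0.05
gripper_force: 0.0
```

Call:
apply_moves(
  delta_pos=[
    [0,0,0],
    [0,0,0],
    [0,0,0],
    [0,0,0],
    [0,0,0],
    [0,0,0],
  ],
  twist=[0,0,0,0,0,0],
  gripper=0.8,
  squeeze=15,
)

```text
t: 15.25
tool_pos: [0.4847, 0.2534, 0.2506]
orientation: [0.44, -3.111, 0.0]
force: [-0.3, -0.0, -0.8]
opening: 0.0114
gripper_force: 15.0
```

Run:
```python
from h import *
s=robot.read_state(); p=s['tool_pos']-[0,0,.006]; print(s['tool_pos'],s['opening'],s['force'])
a=np.radians(16.1); d=np.array([np.cos(a),np.sin(a),0]); n=np.array([-d[1],d[0],0]);R=np.array([.5465,.1003,0])
y=(p-R)@n; r=np.hypot(y-.075,p[2]-.083); print('rack x,y',(p-R)@d,y,'r',r)
th0=np.pi-np.arctan2(p[2]-.083,y-.075) if y>.075 else 0
print('angle',th0)
ths=np.linspace(th0,0,33); Y=.075-.185*np.cos(ths); Z=.083+.185*np.sin(ths)
Y=Y-Y[0]+0; Z=Z-Z[0]
print(np.c_[np.diff(Y),-np.diff(Z)].__mul__(100).round(2).tolist(), Y[-1],Z[-1])
```

```text
[0.48469766 0.25337537 0.25058614] 0.011440148093299457 [-0.34526113 -0.00721918 -0.83362901]
rack x,y -0.01692835623226066 0.16421031383553827 r 0.18457670876199184
angle 2.075243774478346
[[-1.07, -0.55], [-1.1, -0.48], [-1.13, -0.4], [-1.15, -0.33], [-1.17, -0.25], [-1.19, -0.18], [-1.2, -0.1], [-1.2, -0.02], [-1.2, 0.06], [-1.19, 0.13], [-1.18, 0.21], [-1.16, 0.29], [-1.14, 0.36], [-1.12, 0.43], [-1.09, 0.51], [-1.05, 0.58], [-1.01, 0.64], [-0.97, 0.71], [-0.92, 0.77], [-0.87, 0.83], [-0.81, 0.88], [-0.76, 0.93], [-0.69, 0.98], [-0.63, 1.02], [-0.56, 1.06], [-0.49, 1.09], [-0.42, 1.12], [-0.35, 1.15], [-0.27, 1.17], [-0.19, 1.18], [-0.12, 1.19], [-0.04, 1.2]] -0.2744149005596153 -0.16195670890060127
```

Call:
apply_moves(
  delta_pos=[
    [0,-1.07,-0.55],
    [0,-1.1,-0.48],
    [0,-1.13,-0.4],
    [0,-1.15,-0.33],
    [0,-1.17,-0.25],
    [0,-1.19,-0.18],
    [0,-1.2,-0.1],
    [0,-1.2,-0.02],
  ],
  twist=[0,0,0,0,0,0,0,0],
)

```text
t: 16.25
tool_pos: [0.5104, 0.164, 0.2735]
orientation: [0.44, -3.11, 0.0]
force: [-1.9, 1.4, 2.8]
opening: 0.0118
gripper_force: 15.0
```

Call:
apply_moves(
  delta_pos=[
    [0,-1.2,0.06],
    [0,-1.19,0.13],
    [0,-1.18,0.21],
    [0,-1.16,0.29],
    [0,-1.14,0.36],
    [0,-1.12,0.43],
    [0,-1.09,0.51],
    [0,-1.05,0.58],
  ],
  twist=[0,0,0,0,0,0,0,0],
)

```text
t: 17.25
tool_pos: [0.5356, 0.0766, 0.2475]
orientation: [0.44, -3.11, 0.0]
force: [-2.5, 1.8, -0.4]
opening: 0.0118
gripper_force: 15.0
```

```bash
cat > k.py <<'E'
from h import *
s=robot.read_state(); p=s['tool_pos']-[0,0,.006]
a=np.radians(16.1); d=np.array([np.cos(a),np.sin(a),0]); n=np.array([-d[1],d[0],0]);R=np.array([.5465,.1003,0])
y=(p-R)@n; print('x',(p-R)@d,'y',y,'z',p[2],'r',np.hypot(y-.075,p[2]-.083),'th',np.arctan2(p[2]-.083,.075-y),'F',s['force'],s['opening'])
E
python3 k.py
```

```text
x -0.01702178264191116 y -0.019792320272451702 z 0.24149459266976525 r 0.18467842290909314 th 1.0317903713452314 F [-2.45948369  1.75979925 -0.43955223] 0.011795739209890889
```

On track.

Call:
apply_moves(
  delta_pos=[
    [0,-1.01,0.64],
    [0,-0.97,0.71],
    [0,-0.92,0.77],
    [0,-0.87,0.83],
    [0,-0.81,0.88],
    [0,-0.76,0.93],
    [0,-0.69,0.98],
    [0,-0.63,1.02],
  ],
  twist=[0,0,0,0,0,0,0,0],
)

```text
t: 18.25
tool_pos: [0.5541, 0.0129, 0.1797]
orientation: [0.44, -3.11, -0.0]
force: [-4.1, 1.5, 0.5]
opening: 0.0113
gripper_force: 15.0
```

Call:
apply_moves(
  delta_pos=[
    [0,-0.56,1.06],
    [0,-0.49,1.09],
    [0,-0.42,1.12],
    [0,-0.35,1.15],
    [0,-0.27,1.17],
    [0,-0.19,1.18],
    [0,0,0],
  ],
  twist=[0,0,0,0,0,0,0],
)

```text
t: 19.12
tool_pos: [0.5604, -0.0089, 0.1117]
orientation: [0.44, -3.11, 0.001]
force: [-1.6, -2.0, -0.8]
opening: 0.0115
gripper_force: 15.0
```

```bash
python3 k.py
```

```text
x -0.016910882199453067 y -0.10882211582237643 z 0.10571234936477646 r 0.18521992624737446 th 0.12293308687798055 F [-1.60233883 -1.95361238 -0.76321758] 0.011460765034928386
```

Call:
apply_moves(
  delta_pos=[
    [0,-0.1,0.7],
    [0,-0.04,0.7],
    [0,0,0.5],
    [0,0,0.3],
    [0,0,0],
  ],
  twist=[0,0,0,0,0],
)

```text
t: 19.75
tool_pos: [0.561, -0.0105, 0.0905]
orientation: [-0.44, 3.11, -0.002]
force: [-1.4, -4.2, -1.1]
opening: 0.0113
gripper_force: 15.0
```

```bash
python3 k.py
```

```text
x -0.016806902764981375 y -0.11051718081610122 z 0.08447858666586303 r 0.1855230729491145 th 0.00796991067283392 F [-1.39914113 -4.19145765 -1.1024907 ] 0.011251368887750258
```

Call:
apply_moves(
  delta_pos=[
    [0,0.05,0.15],
    [0,0,0.15],
    [0,0,0],
  ],
  twist=[0,0,0],
)

```text
t: 20.12
tool_pos: [0.561, -0.0106, 0.0878]
orientation: [-0.44, 3.11, -0.003]
force: [-1.8, -7.4, -0.3]
opening: 0.0112
gripper_force: 15.0
```

Call:
apply_moves(
  delta_pos=[
    [0,0,0.1],
    [0,0,0],
  ],
  twist=[0,0],
)

```text
t: 20.38
tool_pos: [0.561, -0.0106, 0.0869]
orientation: [-0.44, 3.11, -0.003]
force: [-2.4, -6.9, -0.2]
opening: 0.0113
gripper_force: 15.0
```

Call:
apply_moves(
  delta_pos=[
    [0,0,0],
    [0,0,0],
    [0,0,0],
  ],
  twist=[0,0,0],
  gripper=2.2,
)

```text
t: 20.75
tool_pos: [0.561, -0.0091, 0.0869]
orientation: [-0.44, 3.11, 0.0]
force: [-0.1, 0.2, 0.3]
opening: 0.0221
gripper_force: 0.0
```

Call:
apply_moves(
  delta_pos=[
    [0,0,-1],
    [0,0,-2],
    [0,0,-1.5],
    [0,0,0],
  ],
  twist=[0,0,0,0],
)

```text
t: 21.25
tool_pos: [0.5623, -0.0096, 0.1345]
orientation: [-0.44, 3.106, -0.002]
force: [0.3, 0.4, -0.7]
opening: 0.022
gripper_force: 0.0
```

Call:
apply_moves(
  delta_pos=[
    [0,0,0],
    [0,0,0],
    [0,0,0],
    [0,0,0],
  ],
  twist=[0,0,0,0],
  gripper=0,
)

```text
t: 21.75
tool_pos: [0.5604, -0.0094, 0.1313]
orientation: [0.44, -3.11, -0.0]
force: [0.7, -0.5, 0.0]
opening: 0.0004
gripper_force: 0.0
```

Call:
apply_moves(
  delta_pos=[
    [0,0,0.7],
    [0,0,0.6],
    [0,0,0.2],
    [0,0,0],
  ],
  twist=[0,0,0,0],
)

```text
t: 22.25
tool_pos: [0.5604, -0.0094, 0.1163]
orientation: [0.44, -3.11, -0.0]
force: [0.1, 0.0, -0.7]
opening: 0.0003
gripper_force: 0.0
```

Call:
apply_moves(
  delta_pos=[
    [0,0,0.2],
    [0,0,0.1],
    [0,0,0],
  ],
  twist=[0,0,0],
)

```text
t: 22.62
tool_pos: [0.5609, -0.0095, 0.1142]
orientation: [-0.44, 3.11, -0.0]
force: [-1.1, 0.3, 1.9]
opening: 0.0004
gripper_force: 1.4
```

Call:
apply_moves(
  delta_pos=[
    [0,0,0.1],
    [0,0,0],
  ],
  twist=[0,0],
)

```text
t: 22.88
tool_pos: [0.561, -0.0095, 0.1139]
orientation: [-0.44, 3.11, -0.0]
force: [-3.2, -0.1, 9.2]
opening: 0.0007
gripper_force: 4.7
```

Call:
apply_moves(
  delta_pos=[
    [0,0,0.1],
    [0,0,0],
  ],
  twist=[0,0],
)

```text
t: 23.12
tool_pos: [0.5611, -0.0095, 0.1138]
orientation: [-0.44, 3.109, -0.001]
force: [-6.6, -0.1, 15.6]
opening: 0.0004
gripper_force: 7.7
```

The tips met a hard stop at z = 0.089, which is the rod's top when closed, and held 15 N. The bar is home. Retreating for a final look.

Call:
apply_moves(
  delta_pos=[
    [0,0,-1],
    [0,0,-3],
    [0,0,-4],
    [0,0,-4],
    [1,-4,-2],
    [3,-5,0],
    [3,-5,0],
    [3,-5,0],
  ],
  twist=[0,0,0,0,0,0,0,0],
)

```text
t: 24.12
tool_pos: [0.5167, -0.2213, 0.2519]
orientation: [-0.441, 3.11, -0.0]
force: [0.8, -0.2, -0.1]
opening: 0.0006
gripper_force: 0.0
```

Call:
apply_moves(
  delta_pos=[
    [3,-5,0],
    [3,-5,0],
    [3,-5,0],
    [0,0,0],
    [0,0,0],
  ],
  twist=[0,0,0,0,0],
)

```text
t: 24.75
tool_pos: [0.4724, -0.3886, 0.2514]
orientation: [0.439, -3.111, -0.001]
force: [0.5, -0.3, -1.2]
opening: 0.0001
gripper_force: 0.0
```

Run:
```python
from h import *
T=cam('top');S=cam('side')
B=lambda c:cv2.cvtColor(c['frame'],cv2.COLOR_RGB2BGR)
a=cv2.resize(B(T)[200:310,220:340],(400,367),interpolation=cv2.INTER_CUBIC)
b=cv2.resize(B(S)[175:285,235:355],(400,367),interpolation=cv2.INTER_CUBIC)
cv2.imwrite('pics/fin.png',cv2.convertScaleAbs(np.vstack([np.hstack([a,b]),cv2.resize(np.hstack([B(T),B(S)])[:360],(800,225))]),alpha=1.8))
```

```text
(no output)
```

View pics/fin.png

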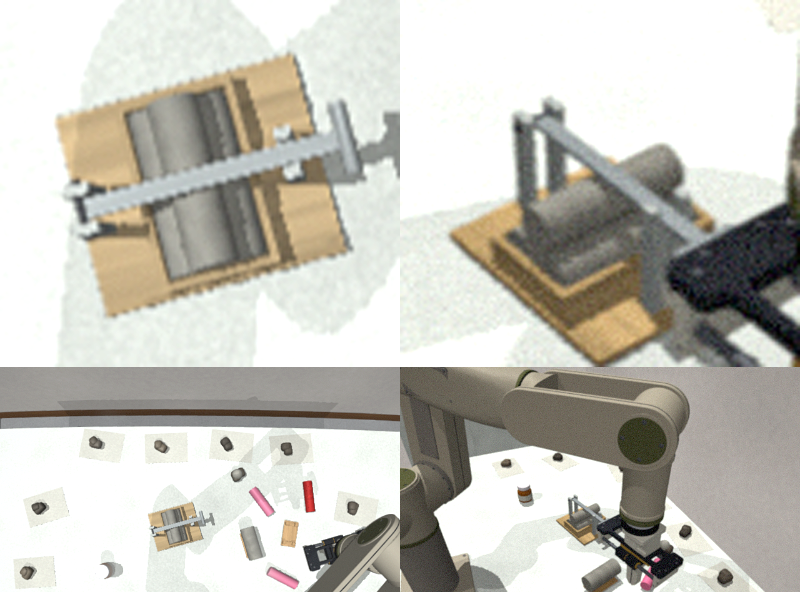

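The final view shows the third core saddled on the pair with level ends (top crop (185,185)). The bar lies between the catch prongs at (288,150), and the bystanders are where they were. Handing in.

```bash
python3 -c "
from plant import robot; print(robot.close_job())"
```

```text
the job is handed in; nothing more can be done
None
```

The thin core now lies on the pair with its ends level, the keeper bar is fully home in its catch, and the thick core, stones and jar were left where they were; I handed the job in at about 25 s.

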